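# Lock the dust extractor's filter hatch and run the fan at speed three

## Robot

A 7-joint arm with a two-finger parallel gripper is mounted at the origin on the work surface. World frame = base frame: x ahead of the robot, y to its left, z up, the work surface at z = 0. Lengths are in m, angles in rad, forces in N, time in s.
With the tool pointing down it reaches from about 0.425 to 0.975 m from the base axis. Payload 16.7 kg.
Tool frame: the origin (TCP) lies midway between the tips of the shut fingers; the grasp point (between the pads) lies 19 mm behind it; z points along the fingers, y is the line along which they close (so a half turn about z gives the same grasp; the last joint's range is limited). The gripper opens to 85 mm and grips with 20 to 120 N. Pads are 22 mm wide; open, the fingers measure 114 mm over their backs; the gripper's body (76 mm by 85 mm) begins 54 mm behind the grasp point. The pads swing forward as they close: fully open they stand 13 mm farther back than shut.
Start: joints at [-1.397, 0.426, 0.074, 1.606, -0.034, 1.111, -0.067], TCP at [0.214, 0.64, 0.231] pointing down, gripper open.
Joint ranges: [-2.85, 2.85], [-0.5, 2.14], [-1.23, 1.37], [0.21, 2.46], [-1.02, 4.16], [0.16, 2.05], [-2.73, 2.73]. Speed limits (rad/s): [1.89, 1.89, 2.39, 2.39, 3.01, 3.01, 3.01].

## Interface

Orientations are given as a rotation vector (axis times angle).
In Python, from workcell import read_state, capture, finish_job gives the robot as it stands.
- The arm moves only by the tool apply_moves, never from a script. Its argument "plan" is a list of rows, each a list of 3 entries, a list of its own where there are three numbers: the shift along the tool's x, y, z in cm, then the turn about the tool's z in degrees, then the opening, from 0 (shut) to 1 (fully open). A call has exactly 5 rows; each row shifts and turns the commanded pose from where the row before left it, along the tool's axes as they then stand; what a row does not reach is not made up. A row lasts 1/10 s, in which the tool goes at most 50 mm and 8.59 degrees, less where a joint would pass 70% of its speed; a pose out of reach is approached as far as the arm can. A call is refused whole if a number of a shift passes 5 or a number of a turn 8.59, either way. A call with a gripper value outside its range is refused whole. The fingers move at their own pace and stop on an object; "newtons" is the grip in N (left out, the last holds). Time passes only in rows, so rows that do not move let the fingers close, or fill a call up. It gives the time, the measured TCP pose, the force, the opening and the grip force at its end, in the units of the state.
- read_state(): the state, without advancing time (a new reading comes with each control period).
- capture(name): name is "scene" or "top"; returns a dict with "frame" (400x640x3 uint8, red, green, blue), "intrinsics" (3x3 intrinsics, pixels), "rvec" (rotation vector, rad) and "tvec" (3), from world to camera coordinates, as OpenCV has them. Camera axes: x right, y down, z forward; pixel columns grow to the right and rows downward; lengths in m; the calibration is good to about 2 mm. A picture is of the moment at which its call begins. There is no depth.
- finish_job(): hands the job in; it is judged then, once.
The state is a dict: "t": time; "qpos": joint angles; "joint_vel": joint speeds; "joint_torque": joint torques, N m; "ee_pos": TCP position; "orientation": TCP orientation; "ft_force": force on the tool from outside, world axes, zero at the start; "wrist_torque": the same for the moment, N m; "gripper_width": finger opening in m; "finger_force": force on a finger pad.
Only numpy, scipy, OpenCV 4.12 (cv2) and the standard library are available. Lean on these libraries where they do the work, as an engineer would, in place of code of your own. Each camera call takes 0.05 s, during which the arm holds its last target. There are 200 camera calls.

## Task

The filter of the dust extractor has just been changed, and its hatch lies shut but is not locked. First turn the black fan selector all the way back anticlockwise to its off stop, next turn the yellow wing on the hatch a quarter turn clockwise until it drops into its locked detent, and only then set the fan to speed three: three clicks clockwise from off. Leave the things on and around the extractor where they are.

Things in the scene. Friction and masses are not known exactly. Their poses are not given: they have to be found in the camera images.
- extractor: Light grey steel bench-top dust extractor, fixed to the table, 300 mm (its x) by 420 mm (its y), 160 mm high. Origin: centre of its underside. x points from its front grille to its rear, z up. On its flat top stand the black selector at x -62, y -132 mm, and the yellow wing at x -86, y 70 mm, near the front edge of the blue-framed hatch with a clear window.
- selector_grip (a point): On the vertical axis of the black fan selector, 189 mm above the table. It is a bar 44 mm long, 13 mm wide, its top 203 mm above the table, on a round skirt 46 mm across that spans 163 to 172 mm; the panel is at 160 mm. The point turns with the knob: x lies along the bar, towards its end with the white pointer line.
- selector (a joint): Selector angle in rad, growing clockwise from above. 0 = off, anticlockwise end stop: pointer at the red dot, 75 degrees anticlockwise of the extractor's x. Clicks 0.524 apart: speeds 1 to 5 (growing white bars), 1.571 = speed 3, 2.618 = clockwise stop. Takes about 0.12 N m to leave a click; let go within 0.15 rad of one it falls in. Starts in any of 1 to 5.
- wing_grip (a point): On the vertical axis of the hatch's yellow wing, 193 mm above the table. The wing is a bar 46 mm long, 10 mm wide, its top 206 mm above the table, on a steel hub 30 mm across that ends at 177 mm; the hatch is at 167 mm. The point turns with the wing: x lies along the bar. Unlocked: along the extractor's y (red marks); locked: along its x (green marks).
- wing (a joint): Wing angle in rad, growing clockwise from above: 0 = unlocked detent and end stop, 1.571 = locked detent and end stop. Takes about 0.14 N m to turn out of either; past about 1.35 it falls into the locked one, in between it stays where it is left. Starts at 0.
- hatch (a joint): Opening angle in rad of the filter hatch, 220 mm (x) by 250 mm (y), hinged along its rear edge: 0 shut, growing as its front edge lifts. Starts shut by its own weight; the locked wing holds it.
- jar_mid (a point): Clear jar of red tesserae, 54 mm across, 50 mm high, loose on the extractor's top behind the selector; point half-way up. Not to be moved.
- brush_mid (a point): Small flat dust brush, 145 mm long, 13 mm high, loose on the extractor's top behind the hatch; point at its middle. Not to be moved.
- tub_mid (a point): Clear tub of green tesserae, 130 by 100 by 60 mm, loose on the table to the left; its centre. Not to be moved.
- nippers_mid (a point): Red-handled tile nippers, 170 mm long, lying on the table to the left; point in the middle. Not to be moved.
- glue_mid (a point): White glue bottle, 56 mm across, 150 mm high, standing on the table to the left; its centre. Not to be moved.
- medallion_mid (a point): Round mosaic medallion, 170 mm across, 13 mm thick, lying on the table to the right; its centre. Not to be moved.
- dustpan_mid (a point): Red dustpan, 150 by 170 mm with a 100 mm handle, lying on the table to the right; point at the middle of the pan. Not to be moved.

How it is judged:
By the outcome, as a careful person would: the job done as asked, in the order asked, and still so for the second after the job is handed in, with the robot touching nothing.
It also fails if it takes over 58 s, if anything falls off the work surface, if the arm or the gripper's body presses on something with over 40 N, if the wrist force passes 120 N, or if a joint passes its speed limit or range.

## Working session

There is one attempt and no reset: what is moved stays moved. The work goes in short steps, Python scripts to look and compute and a tool call to move; the robot and the scene stay as the last step left them, time stands still between calls to the robot, and variables do not carry over. Pictures are saved under pics/ and viewed, at most 10 in all, crops included, and the job is handed in when it is done.

Besides the shell and the picture viewer there is one more tool, called after "Call:" as name(argument=value, ...) on one line, values as JSON. apply_moves: Moves the arm, as the interface text tells. Its arguments: {"type":"object","properties":{"plan":{"type":"array"},"newtons":{"type":"number"}},"required":["plan"]}

```bash
mkdir -p pics
cat > h.py <<'E'
import numpy as np, cv2
from workcell import read_state, capture, finish_job
def ray(c,px,z):
    R=cv2.Rodrigues(np.array(c["rvec"],float))[0]; t=np.array(c["tvec"],float).ravel()
    d=R.T@np.linalg.inv(np.array(c["intrinsics"]))@np.array([px[0],px[1],1.]); o=-R.T@t
    return o+d*(z-o[2])/d[2]
def proj(c,P):
    return cv2.projectPoints(np.array(P,float).reshape(-1,3),np.array(c["rvec"],float),np.array(c["tvec"],float),np.array(c["intrinsics"],float),None)[0].reshape(-1,2)
def save(c,n): cv2.imwrite("pics/"+n,c["frame"][:,:,::-1])
E
python3 - <<'E'
from h import *
for n in("top","scene"):
    c=capture(n); save(c,n+"0.png"); R=cv2.Rodrigues(np.array(c["rvec"],float))[0]; print(n,-R.T@np.array(c["tvec"]).ravel(),c["intrinsics"][0][0])
    np.save(n+"0.npy",c,allow_pickle=True)
s=read_state();print(s["t"],s["ee_pos"],s["orientation"],s["gripper_width"])
E
```

```text
top [ 0.43584754 -0.01080954  1.40447957] 363.9782907571538
scene [1.57887079 0.46387517 1.30336401] 449.47071602450416
0.1 [0.21404313 0.63977589 0.23069182] [-5.04940280e-01 -3.10064088e+00  1.75136865e-03] 0.08579879045111484
```

View pics/top0.png

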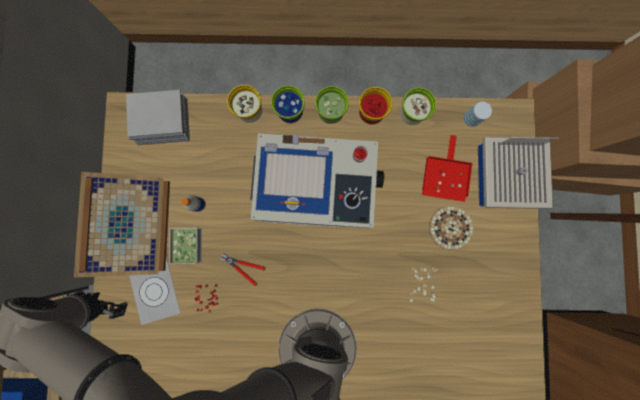

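View pics/scene0.png

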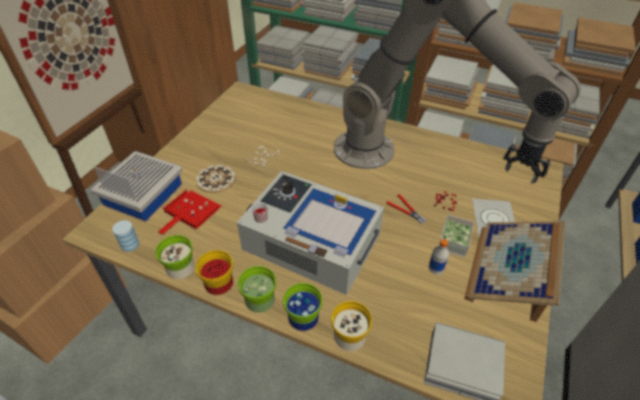

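The top view shows the extractor with its top face at about (252–380, 135–227), the selector near (352,199), the wing near (293,204) and the jar at (360,153). Next I'll measure them and look at a crop.

Run:
```python
from h import *
c=np.load("top0.npy",allow_pickle=True).item(); f=c["frame"]
h=cv2.cvtColor(f,cv2.COLOR_RGB2HSV)
cr=f[125:235,240:390]; cv2.imwrite("pics/crop0.png",cv2.resize(cr,None,fx=5,fy=5,interpolation=cv2.INTER_CUBIC)[:,:,::-1])
def blob(m,box):
    x0,y0,x1,y1=box; M=np.zeros_like(m);M[y0:y1,x0:x1]=m[y0:y1,x0:x1]
    k=max(cv2.findContours(M,cv2.RETR_EXTERNAL,cv2.CHAIN_APPROX_NONE)[0],key=cv2.contourArea); return k
blue=blob(cv2.inRange(h,(100,120,40),(125,255,255)),(245,130,345,225))
r=cv2.minAreaRect(blue); print("blue",r)
print("blue corners",[ray(c,p,.167).round(4) for p in cv2.boxPoints(r)])
dark=blob(cv2.inRange(h,(0,0,0),(179,255,90)),(333,173,372,224)); r=cv2.minAreaRect(dark); print("dark",r,[ray(c,p,.16).round(3) for p in cv2.boxPoints(r)])
yel=blob(cv2.inRange(h,(12,110,100),(32,255,255)),(275,192,312,214)); r=cv2.minAreaRect(yel);print("yel",r,ray(c,r[0],.206))
case=blob(cv2.bitwise_or(cv2.inRange(h,(0,0,120),(179,45,255)),cv2.inRange(h,(100,60,0),(130,255,255))),(245,128,390,232));r=cv2.minAreaRect(case);print("case",r,[ray(c,p,.16).round(3) for p in cv2.boxPoints(r)])
```

```text
blue ((288.1620178222656, 179.97122192382812), (59.211483001708984, 62.28547668457031), 4.864514350891113)
blue corners [array([0.5078, 0.2142, 0.167 ]), array([0.7225, 0.2023, 0.167 ]), array([ 0.7079, -0.0016,  0.167 ]), array([0.4933, 0.0134, 0.167 ])]
dark ((351.92041015625, 198.19471740722656), (35.7872200012207, 46.829376220703125), 3.814074993133545) [array([ 0.471, -0.047,  0.16 ]), array([ 0.632, -0.056,  0.16 ]), array([ 0.626, -0.179,  0.16 ]), array([ 0.465, -0.169,  0.16 ])]
yel ((291.5, 202.0), (2.0, 13.0), 90.0) [0.52850855 0.09078128 0.206     ]
case ((314.19970703125, 180.05506896972656), (122.60575103759766, 88.0840072631836), 3.317781448364258) [array([0.467, 0.233, 0.16 ]), array([0.773, 0.225, 0.16 ]), array([ 0.754, -0.202,  0.16 ]), array([ 0.448, -0.184,  0.16 ])]
```

View pics/crop0.png

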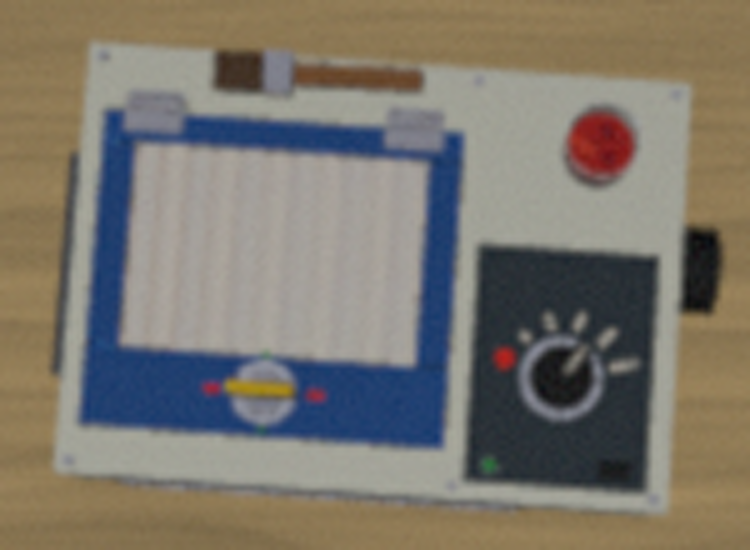

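The crop shows the case corners near (91,42), (690,87), (665,512), (55,472), the wing centre at (263,389), lying along the red marks, and the knob skirt centre at (560,377). The pointer aims between bars 3 and 4, so its angle needs refining.

```bash
cat >> h.py <<'E'
def toolstate():
    s=read_state(); R=cv2.Rodrigues(np.array(s["orientation"]))[0]; return s,R
E
python3 - <<'E'
from h import *
from scipy.optimize import least_squares
c=np.load("top0.npy",allow_pickle=True).item(); f=c["frame"]
px=lambda x,y:((x+.5)/5-.5+240,(y+.5)/5-.5+125)
im=[(91,42),(690,87),(665,512),(55,472)]; ob=np.array([(.15,.21),(.15,-.21),(-.15,-.21),(-.15,.21)])
P=np.array([ray(c,px(*p),.16)[:2] for p in im]); print(P.round(4),np.linalg.norm(P[0]-P[1]),np.linalg.norm(P[1]-P[2]),np.linalg.norm(P[2]-P[3]),np.linalg.norm(P[3]-P[0]))
rot=lambda a:np.array([[np.cos(a),-np.sin(a)],[np.sin(a),np.cos(a)]])
r=least_squares(lambda v:((rot(v[2])@ob.T).T+v[:2]-P).ravel(),[.6,0,0]);v=r.x;print("extr",v,np.degrees(v[2]),r.fun.round(4))
sel=rot(v[2])@[-.062,-.132]+v[:2]; win=rot(v[2])@[-.086,.070]+v[:2]
print("sel",sel,"by skirt",ray(c,px(560,377),.172)); print("wing",win,"by blob",ray(c,px(259,388),.206),"hub",ray(c,px(263,393),.177))
x=np.append(v,0); np.save("ex.npy",v)
s=np.load("scene0.npy",allow_pickle=True).item()
for n,cc in(("top",c),("scene",s)):
    u=proj(cc,[*sel,.203])[0]; print(n,u)
    e=np.array(proj(cc,[[*(sel+rot(v[2]+np.radians(75-30*k))@[.017,0]),.203] for k in range(1,6)]));print(e.round(1))
    M=cv2.getRotationMatrix2D((0,0),0,1);M=np.array([[16,0,300-16*u[0]],[0,16,300-16*u[1]]],float)
    I=cv2.warpAffine(cc["frame"],M,(600,600),flags=cv2.INTER_CUBIC)
    for k,q in enumerate(e): cv2.circle(I,tuple(int(a) for a in (M@[*q,1])),4,(255,0,255),1); cv2.putText(I,str(k+1),tuple(int(a)+8 for a in (M@[*q,1])),0,.6,(255,0,255),1)
    cv2.imwrite(f"pics/k_{n}.png",I[150:450,100:500,::-1])
a=cv2.imread("pics/k_top.png");b=cv2.imread("pics/k_scene.png");cv2.imwrite("pics/k.png",np.hstack([a,b]))
E
```

```text
[[ 0.7715  0.217 ]
 [ 0.7457 -0.2007]
 [ 0.4502 -0.1836]
 [ 0.472   0.2329]] 0.41849705075375776 0.29596908087412166 0.4170568322849967 0.2998855451049318
extr [ 0.60988116  0.01639053 -0.05639408] -3.2311425210079516 [-0.      0.0006  0.0021 -0.001  -0.002  -0.0012 -0.0001  0.0017]
sel [ 0.54053965 -0.11190504] by skirt [ 0.54070688 -0.11038396  0.172     ]
wing [0.52796337 0.09112657] by blob [0.52784215 0.09109727 0.206     ] hub [0.52671557 0.09079055 0.177     ]
top [352.81841441 199.27386109]
[[349.4 195.4]
 [351.8 194.3]
 [354.4 194.4]
 [356.7 195.9]
 [357.8 198.3]]
scene [286.64524428 181.82584928]
[[287.9 184.9]
 [285.4 185. ]
 [283.3 184.2]
 [282.1 182.8]
 [282.1 181.1]]
```

View pics/k.png

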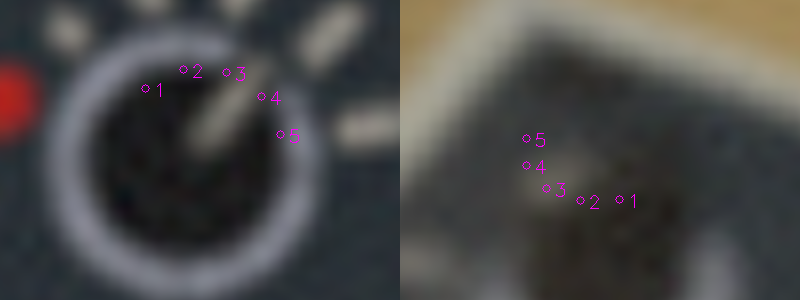

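The knob view shows the pointer line running from (200,150) to (262,65), about 30–38° clockwise of the extractor's x. Speed 4 fits best, and a grip there aligns itself. The poses agree within 2 mm, so I'll plan the approach now.

```bash
cat >> h.py <<'E'
def yaw(s):
    R=cv2.Rodrigues(np.array(s["orientation"]))[0]; return np.degrees(np.arctan2(R[1,0],R[0,0])),R
def plan(wps,cur=None):
    """wps: (x,y,z,yaw_deg or None cw-turn, rows); prints rows in tool axes"""
    s=read_state(); th,R=yaw(s); p=np.array(s["ee_pos"]); print("now",s["t"],p.round(4),round(th,1),"tilt",R[:,2].round(3))
    for x,y,z,cw,n in wps:
        d=(np.array([x,y,z])-p)/n
        for _ in range(n):
            a=np.radians(th); X=np.array([np.cos(a),np.sin(a),0]);Y=np.array([np.sin(a),-np.cos(a),0])
            print([[round(100*d@X,1),round(100*d@Y,1),round(-100*d[2],1)],round(cw/n,1)]); th-=cw/n
        p=np.array([x,y,z]); print("--",th)
E
python3 -c "
from h import *
plan([(.34,.52,.30,32,5),(.53,.2,.30,60,10),(.54,-.112,.28,75,10)])"
```

```text
now 0.1 [0.214  0.6398 0.2307] 161.5 tilt [-0.    -0.001 -1.   ]
[[np.float64(-3.1), np.float64(-1.5), np.float64(-1.4)], 6.4]
[[np.float64(-3.3), np.float64(-1.1), np.float64(-1.4)], 6.4]
[[np.float64(-3.4), np.float64(-0.7), np.float64(-1.4)], 6.4]
[[np.float64(-3.5), np.float64(-0.4), np.float64(-1.4)], 6.4]
[[np.float64(-3.5), np.float64(0.0), np.float64(-1.4)], 6.4]
-- 129.50112401290406
[[np.float64(-3.7), np.float64(-0.6), np.float64(-0.0)], 6.0]
[[np.float64(-3.7), np.float64(-0.2), np.float64(-0.0)], 6.0]
[[np.float64(-3.7), np.float64(0.2), np.float64(-0.0)], 6.0]
[[np.float64(-3.7), np.float64(0.6), np.float64(-0.0)], 6.0]
[[np.float64(-3.6), np.float64(1.0), np.float64(-0.0)], 6.0]
[[np.float64(-3.5), np.float64(1.3), np.float64(-0.0)], 6.0]
[[np.float64(-3.3), np.float64(1.7), np.float64(-0.0)], 6.0]
[[np.float64(-3.1), np.float64(2.0), np.float64(-0.0)], 6.0]
[[np.float64(-2.9), np.float64(2.4), np.float64(-0.0)], 6.0]
[[np.float64(-2.6), np.float64(2.6), np.float64(-0.0)], 6.0]
-- 69.50112401290406
[[np.float64(-2.9), np.float64(1.2), np.float64(0.2)], 7.5]
[[np.float64(-2.7), np.float64(1.6), np.float64(0.2)], 7.5]
[[np.float64(-2.5), np.float64(1.9), np.float64(0.2)], 7.5]
[[np.float64(-2.2), np.float64(2.2), np.float64(0.2)], 7.5]
[[np.float64(-1.9), np.float64(2.5), np.float64(0.2)], 7.5]
[[np.float64(-1.6), np.float64(2.7), np.float64(0.2)], 7.5]
[[np.float64(-1.2), np.float64(2.9), np.float64(0.2)], 7.5]
[[np.float64(-0.8), np.float64(3.0), np.float64(0.2)], 7.5]
[[np.float64(-0.4), np.float64(3.1), np.float64(0.2)], 7.5]
[[np.float64(-0.0), np.float64(3.1), np.float64(0.2)], 7.5]
-- -5.498875987095943
```

Call:
apply_moves(plan=[[[-3.1,-1.5,-1.4],6.4,1],[[-3.3,-1.1,-1.4],6.4,1],[[-3.4,-0.7,-1.4],6.4,1],[[-3.5,-0.4,-1.4],6.4,1],[[-3.5,0,-1.4],6.4,1]])

```text
t: 0.6
ee_pos: [0.3407, 0.5183, 0.3016]
orientation: [-1.347, -2.838, 0.001]
ft_force: [0.7, 0.7, -0.6]
gripper_width: 0.0855
finger_force: 0.0
```

Call:
apply_moves(plan=[[[-3.7,-0.6,0],6,1],[[-3.7,-0.2,0],6,1],[[-3.7,0.2,0],6,1],[[-3.7,0.6,0],6,1],[[-3.6,1,0],6,1]])

```text
t: 1.1
ee_pos: [0.4352, 0.3576, 0.3011]
orientation: [-2.035, -2.393, 0.001]
ft_force: [1.2, 0.5, 0.4]
gripper_width: 0.0854
finger_force: 0.0
```

Call:
apply_moves(plan=[[[-3.5,1.3,0],6,1],[[-3.3,1.7,0],6,1],[[-3.1,2,0],6,1],[[-2.9,2.4,0],6,1],[[-2.6,2.6,0],6,1]])

```text
t: 1.6
ee_pos: [0.5295, 0.1976, 0.3012]
orientation: [-2.585, -1.785, 0.0]
ft_force: [0.1, 1.0, -0.7]
gripper_width: 0.085
finger_force: 0.0
```

Call:
apply_moves(plan=[[[-2.9,1.2,0.2],7.5,1],[[-2.7,1.6,0.2],7.5,1],[[-2.5,1.9,0.2],7.5,1],[[-2.2,2.2,0.2],7.5,1],[[-1.9,2.5,0.2],7.5,1]])

```text
t: 2.1
ee_pos: [0.5346, 0.0413, 0.2911]
orientation: [-3.022, -0.858, 0.0]
ft_force: [-0.3, -0.2, -0.1]
gripper_width: 0.0856
finger_force: 0.0
```

Call:
apply_moves(plan=[[[-1.6,2.7,0.2],7.5,1],[[-1.2,2.9,0.2],7.5,1],[[-0.8,3,0.2],7.5,1],[[-0.4,3.1,0.2],7.5,1],[[0,3.1,0.2],7.5,1]])

```text
t: 2.6
ee_pos: [0.5399, -0.1146, 0.2812]
orientation: [-3.137, 0.159, 0.0]
ft_force: [1.1, 0.4, 0.6]
gripper_width: 0.0855
finger_force: 0.0
```

```bash
python3 -c "
from h import *
plan([(.5405,-.1115,.22,36,5),(.5405,-.1115,.178,0,3)]); print(read_state()['qpos'])"
```

```text
now 2.6 [ 0.5399 -0.1146  0.2812] -5.8 tilt [-0.  0. -1.]
[[np.float64(0.0), np.float64(-0.1), np.float64(1.2)], 7.2]
[[np.float64(-0.0), np.float64(-0.1), np.float64(1.2)], 7.2]
[[np.float64(-0.0), np.float64(-0.1), np.float64(1.2)], 7.2]
[[np.float64(-0.0), np.float64(-0.1), np.float64(1.2)], 7.2]
[[np.float64(-0.0), np.float64(-0.1), np.float64(1.2)], 7.2]
-- -41.79324953410953
[[np.float64(0.0), np.float64(0.0), np.float64(1.4)], 0.0]
[[np.float64(0.0), np.float64(0.0), np.float64(1.4)], 0.0]
[[np.float64(0.0), np.float64(0.0), np.float64(1.4)], 0.0]
-- -41.79324953410953
[-0.68298888  0.25158577  0.9346353   1.86264516 -0.22269957  1.13711482
 -1.34072504]
```

Call:
apply_moves(plan=[[[0,-0.1,1.2],7.4,1],[[0,-0.1,1.2],7.4,1],[[0,-0.1,1.2],7.4,1],[[0,0,1.2],7.4,1],[[0,0,1.2],7.4,1]])

```text
t: 3.1
ee_pos: [0.5406, -0.1104, 0.2207]
orientation: [2.925, -1.146, -0.0]
ft_force: [0.1, -0.6, 0.9]
gripper_width: 0.0856
finger_force: 0.0
```

Call:
apply_moves(plan=[[[0,0,1.4],0,1],[[0,0,1.4],0,1],[[0,0,1.4],0,1],[[0,0,0],0,0.6],[[0,0,0],0,0.4]], newtons=30)

```text
t: 3.6
ee_pos: [0.5408, -0.1109, 0.1793]
orientation: [2.928, -1.138, -0.0]
ft_force: [0.3, 0.6, -0.1]
gripper_width: 0.059
finger_force: 0.0
```

Call:
apply_moves(plan=[[[0,0,0],0,0],[[0,0,0],0,0],[[0,0,0],0,0],[[0,0,0],0,0],[[0,0,0],0,0]])

```text
t: 4.1
ee_pos: [0.5405, -0.1108, 0.1797]
orientation: [-2.928, 1.139, 0.0]
ft_force: [-4.5, -0.9, 6.8]
gripper_width: 0.0128
finger_force: 29.6
```

```bash
python3 -c "
from h import *
plan([(.5405,-.1115,.178,0,1)]); s=read_state(); print(s['qpos'],s['wrist_torque'],s['ft_force'],s['gripper_width'],s['finger_force'])"
```

```text
now 4.1 [ 0.5405 -0.1108  0.1797] -42.5 tilt [-0.  0. -1.]
[[np.float64(0.0), np.float64(0.1), np.float64(0.2)], 0.0]
-- -42.514365076495324
[-0.68138547  0.43142445  0.98781958  1.97536283 -0.43851033  0.96559732
 -1.79049243] [-0.28378916  1.01132872 -0.27091318] [-4.51041515 -0.883266    6.75384737] 0.012759017803977086 29.64063048362732
```

Call:
apply_moves(plan=[[[0,0,0],-8,0],[[0,0,0],-8,0],[[0,0,0],-8,0],[[0,0,0],-8,0],[[0,0,0],-8,0]])

```text
t: 4.6
ee_pos: [0.5399, -0.1124, 0.1797]
orientation: [3.139, -0.062, -0.001]
ft_force: [-7.4, -10.9, 4.7]
gripper_width: 0.0127
finger_force: 30.0
```

Call:
apply_moves(plan=[[[0,0,0],-8,0],[[0,0,0],-8,0],[[0,0,0],-8,0],[[0,0,0],-8,0],[[0,0,0],-8,0]])

```text
t: 5.1
ee_pos: [0.5403, -0.114, 0.1798]
orientation: [2.97, 1.013, -0.001]
ft_force: [-1.8, -19.9, -1.7]
gripper_width: 0.0124
finger_force: 29.3
```

Call:
apply_moves(plan=[[[0,0,0],-8,0],[[0,0,0],-8,0],[[0,0,0],-8,0],[[0,0,0],-4,0],[[0,0,0],0,0]])

```text
t: 5.6
ee_pos: [0.5412, -0.1147, 0.1798]
orientation: [2.638, 1.697, -0.001]
ft_force: [4.0, -22.1, -4.9]
gripper_width: 0.0125
finger_force: 30.1
```

```bash
python3 -c "
from h import *
plan([]); s=read_state(); print(s['qpos'],s['wrist_torque'],s['ft_force'],s['gripper_width'],s['finger_force'])"
```

```text
now 5.6 [ 0.5412 -0.1147  0.1798] 65.5 tilt [ 0.002 -0.004 -1.   ]
[-0.34603561  0.30945537  0.52911378  1.95954978 -0.18955172  0.91847469
 -0.15006724] [-4.68962259 -0.88741097  0.19906795] [  3.95441135 -22.09539203  -4.89540225] 0.012482691230993824 30.143406093120575
```

Call:
apply_moves(plan=[[[-0.2,0.1,0],0,0],[[-0.2,0.1,0],-3,0],[[0,0,0],-3,0],[[0,0,0],-3,0],[[0,0,0],0,0]])

```text
t: 6.1
ee_pos: [0.5414, -0.1156, 0.1798]
orientation: [2.5, 1.901, 0.001]
ft_force: [1.6, -2.8, 1.9]
gripper_width: 0.0123
finger_force: 44.9
```

```bash
python3 -c "
from h import *
plan([]); s=read_state(); print(s['qpos'],s['wrist_torque'],s['ft_force'],s['gripper_width'],s['finger_force'])"
```

```text
now 6.1 [ 0.5414 -0.1156  0.1798] 74.5 tilt [ 0.001 -0.    -1.   ]
[-3.14569595e-01  3.06881022e-01  4.95118832e-01  1.95598485e+00
 -1.81190086e-01  9.20211437e-01  5.05931808e-04] [-0.73154774 -0.41828587 -0.636648  ] [ 1.6417009  -2.80809111  1.89009104] 0.012310370177074391 44.93825818179175
```

Call:
apply_moves(plan=[[[0,0,0],2,0],[[0,0,0],0,1],[[0,0,0],0,1],[[0,0,0],0,1],[[0,0,-2.5],0,1]])

```text
t: 6.6
ee_pos: [0.5394, -0.1145, 0.2022]
orientation: [-2.531, -1.857, 0.006]
ft_force: [0.5, 0.7, 0.2]
gripper_width: 0.07
finger_force: 0.0
```

Call:
apply_moves(plan=[[[0,0,-3],0,1],[[0,0,-3],0,1],[[0,0,-2],0,1],[[3.5,-1.5,0],0,1],[[4,-1.5,0],0,1]])

```text
t: 7.1
ee_pos: [0.5348, -0.0348, 0.2851]
orientation: [2.536, 1.854, 0.002]
ft_force: [1.3, 1.3, 0.3]
gripper_width: 0.0855
finger_force: 0.0
```

```bash
python3 -c "
from h import *
plan([(.5275,.091,.28,-14,5)])
c=capture('top');save(c,'t1.png');np.save('top1.npy',c,allow_pickle=True);cv2.imwrite('pics/t1c.png',cv2.resize(c['frame'][130:230,240:400],None,fx=5,fy=5,interpolation=cv2.INTER_CUBIC)[:,:,::-1])"
```

```text
now 7.1 [ 0.5348 -0.0348  0.2851] 72.3 tilt [ 0.001  0.    -1.   ]
[[np.float64(2.4), np.float64(-0.9), np.float64(0.1)], -2.8]
[[np.float64(2.4), np.float64(-0.8), np.float64(0.1)], -2.8]
[[np.float64(2.4), np.float64(-0.7), np.float64(0.1)], -2.8]
[[np.float64(2.5), np.float64(-0.5), np.float64(0.1)], -2.8]
[[np.float64(2.5), np.float64(-0.4), np.float64(0.1)], -2.8]
-- 86.33691747539245
```

View pics/t1c.png

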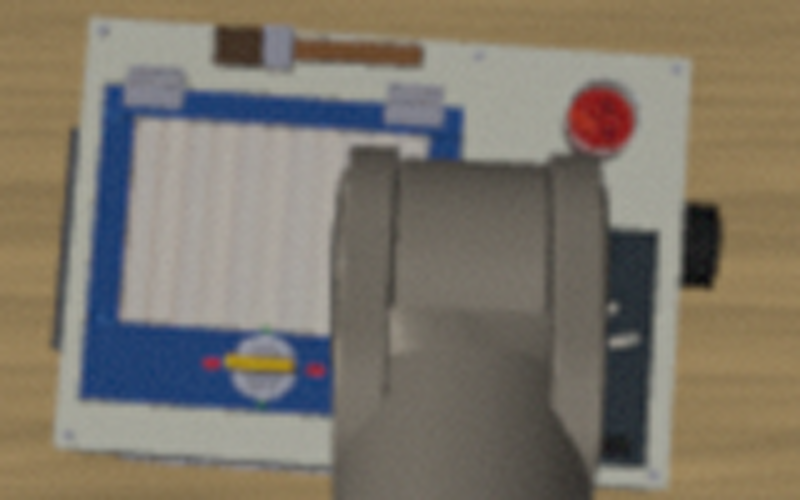

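The picture shows the arm hiding the selector at about (330–610, 150–500). The jar at (600,118) and the brush have not moved, and the wing is still along its red marks. I'll move over the wing and then check the knob.

Call:
apply_moves(plan=[[[2.4,-0.9,0.1],-2.8,1],[[2.4,-0.8,0.1],-2.8,1],[[2.4,-0.7,0.1],-2.8,1],[[2.5,-0.5,0.1],-2.8,1],[[2.5,-0.4,0.1],-2.8,1]])

```text
t: 7.65
ee_pos: [0.5276, 0.0942, 0.2791]
orientation: [-2.284, -2.157, 0.0]
ft_force: [0.7, 0.1, -0.3]
gripper_width: 0.0854
finger_force: 0.0
```

```bash
python3 -c "
from h import *
plan([(.5275,.091,.181,0,4)]);print(read_state()['qpos'])
c=capture('top');cv2.imwrite('pics/t2c.png',cv2.resize(c['frame'][170:225,330:380],None,fx=10,fy=10,interpolation=cv2.INTER_CUBIC)[:,:,::-1])"
```

```text
now 7.65 [0.5276 0.0942 0.2791] 86.7 tilt [-0. -0. -1.]
[[np.float64(-0.1), np.float64(0.0), np.float64(2.5)], 0.0]
[[np.float64(-0.1), np.float64(0.0), np.float64(2.5)], 0.0]
[[np.float64(-0.1), np.float64(0.0), np.float64(2.5)], 0.0]
[[np.float64(-0.1), np.float64(0.0), np.float64(2.5)], 0.0]
-- 86.74840562451995
[-0.61939407  0.15540008  0.36456128  1.87711135 -0.06133482  1.12009398
 -0.28884796]
```

View pics/t2c.png

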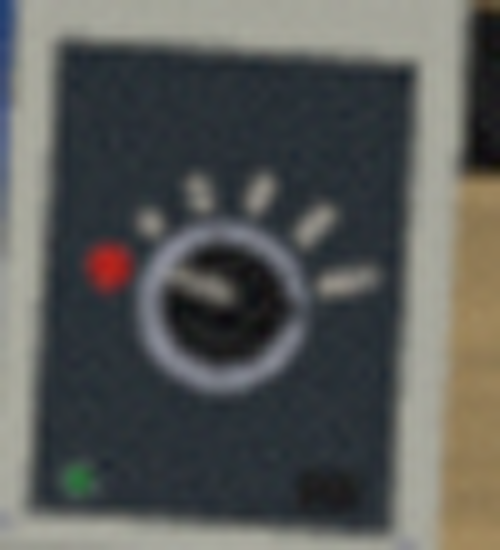

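The pointer runs from (230,298) to (170,275), towards the red dot at (108,267), so the selector is off. Now I'll grip the wing.

Call:
apply_moves(plan=[[[-0.1,0,2.5],0,1],[[-0.1,0,2.5],0,1],[[-0.1,0,2.5],0,1],[[0,0,2.3],0,1],[[0,0,0],0,0.5]])

```text
t: 8.2
ee_pos: [0.5261, 0.0895, 0.1787]
orientation: [-2.285, -2.154, 0.007]
ft_force: [0.5, 0.5, 0.7]
gripper_width: 0.0734
finger_force: 0.0
```

Call:
apply_moves(plan=[[[0,0,0],0,0],[[0,0,0],0,0],[[0,0,0],0,0],[[0,0,0],0,0],[[0,0,0],0,0]])

```text
t: 8.7
ee_pos: [0.5291, 0.0892, 0.1824]
orientation: [2.287, 2.151, 0.005]
ft_force: [8.5, -0.2, 1.2]
gripper_width: 0.0091
finger_force: 35.6
```

```bash
python3 -c "
from h import *
plan([]); s=read_state(); print(s['wrist_torque'],s['ft_force'],s['gripper_width'],s['finger_force'])"
```

```text
now 8.7 [0.5291 0.0892 0.1824] 86.5 tilt [ 0.004  0.001 -1.   ]
[-0.10861543 -1.6578425   0.02540601] [ 8.45892336 -0.18487733  1.23412957] 0.009119804199557068 35.55980086326599
```

Call:
apply_moves(plan=[[[0.1,0.1,0],4,0],[[0,0,0],6,0],[[0,0,0],7,0],[[0,0,0],7,0],[[0,0,0],7,0]])

```text
t: 9.2
ee_pos: [0.5288, 0.0891, 0.1822]
orientation: [2.783, 1.456, 0.0]
ft_force: [-5.1, -6.1, 11.3]
gripper_width: 0.0095
finger_force: 48.8
```

Call:
apply_moves(plan=[[[0,0,0],7,0],[[0,0,0],7,0],[[0,0,0],7,0],[[0,0,0],7,0],[[0,0,0],7,0]])

```text
t: 9.7
ee_pos: [0.5273, 0.0894, 0.1813]
orientation: [-3.093, -0.551, 0.004]
ft_force: [-13.0, -6.4, 2.6]
gripper_width: 0.0092
finger_force: 41.4
```

Call:
apply_moves(plan=[[[0,0,0],6,0],[[0,0,0],6,0],[[0,0,0],6,0],[[0,0,0],6,0],[[0,0,0],3,0]])

```text
t: 10.2
ee_pos: [0.5269, 0.0904, 0.1811]
orientation: [-3.136, 0.182, 0.006]
ft_force: [-12.1, 1.3, 7.0]
gripper_width: 0.0094
finger_force: 55.0
```

```bash
python3 -c "
from h import *
plan([]); s=read_state(); print(s['wrist_torque'],s['ft_force'],s['gripper_width'],s['finger_force'])"
```

```text
now 10.2 [0.5269 0.0904 0.1811] -6.7 tilt [-0.004  0.    -1.   ]
[0.14090904 2.62561582 1.10202985] [-12.06286934   1.27824572   6.99474129] 0.00936052838183772 54.958323215832934
```

Call:
apply_moves(plan=[[[0,0,0],-3,0],[[0,0,0],0,1],[[0,0,0],0,1],[[0,0,0],0,1],[[0,0,-2.5],0,1]])

```text
t: 10.7
ee_pos: [0.5274, 0.0898, 0.2046]
orientation: [3.138, -0.096, -0.005]
ft_force: [-0.3, 0.2, 0.7]
gripper_width: 0.067
finger_force: 0.0
```

Call:
apply_moves(plan=[[[0,0,-3],0,1],[[0,0,-3],0,1],[[0,0,-2],0,1],[[0,4,0],-8,1],[[0,4,0],-8,1]])

```text
t: 11.2
ee_pos: [0.5294, 0.0115, 0.2871]
orientation: [-3.122, -0.345, -0.002]
ft_force: [0.9, -0.5, -0.2]
gripper_width: 0.0854
finger_force: 0.0
```

```bash
python3 -c "
from h import *
plan([(.5415,-.112,.28,-59.5,9)])"
```

```text
now 11.2 [0.5294 0.0115 0.2871] 12.6 tilt [ 0.001  0.001 -1.   ]
[[np.float64(-0.2), np.float64(1.4), np.float64(0.1)], -6.6]
[[np.float64(-0.3), np.float64(1.3), np.float64(0.1)], -6.6]
[[np.float64(-0.5), np.float64(1.3), np.float64(0.1)], -6.6]
[[np.float64(-0.6), np.float64(1.2), np.float64(0.1)], -6.6]
[[np.float64(-0.8), np.float64(1.2), np.float64(0.1)], -6.6]
[[np.float64(-0.9), np.float64(1.1), np.float64(0.1)], -6.6]
[[np.float64(-1.0), np.float64(0.9), np.float64(0.1)], -6.6]
[[np.float64(-1.1), np.float64(0.8), np.float64(0.1)], -6.6]
[[np.float64(-1.2), np.float64(0.7), np.float64(0.1)], -6.6]
-- 72.1217220709427
```

Call:
apply_moves(plan=[[[-0.2,1.4,0.1],-6.6,1],[[-0.3,1.3,0.1],-6.6,1],[[-0.5,1.3,0.1],-6.6,1],[[-0.6,1.2,0.1],-6.6,1],[[-0.8,1.2,0.1],-6.6,1]])

```text
t: 11.7
ee_pos: [0.5354, -0.0579, 0.2814]
orientation: [2.898, 1.214, 0.0]
ft_force: [0.3, 1.2, 0.4]
gripper_width: 0.0855
finger_force: 0.0
```

Call:
apply_moves(plan=[[[-0.9,1.1,0.1],-6.6,1],[[-1,0.9,0.1],-6.6,1],[[-1.1,0.8,0.1],-6.6,1],[[-1.2,0.7,0.1],-6.6,1],[[0,0,0],0,1]])

```text
t: 12.2
ee_pos: [0.5398, -0.1142, 0.2774]
orientation: [2.547, 1.838, -0.0]
ft_force: [-0.3, -0.4, 0.5]
gripper_width: 0.0854
finger_force: 0.0
```

```bash
python3 -c "
from h import *
plan([(.5415,-.112,.178,0,4)])
c=capture('top');cv2.imwrite('pics/t3c.png',cv2.resize(c['frame'][130:230,240:400],None,fx=5,fy=5,interpolation=cv2.INTER_CUBIC)[:,:,::-1])"
```

```text
now 12.2 [ 0.5398 -0.1142  0.2774] 71.6 tilt [ 0.    -0.001 -1.   ]
[[np.float64(0.1), np.float64(0.0), np.float64(2.5)], 0.0]
[[np.float64(0.1), np.float64(0.0), np.float64(2.5)], 0.0]
[[np.float64(0.1), np.float64(0.0), np.float64(2.5)], 0.0]
[[np.float64(0.1), np.float64(0.0), np.float64(2.5)], 0.0]
-- 71.61405097675495
```

View pics/t3c.png

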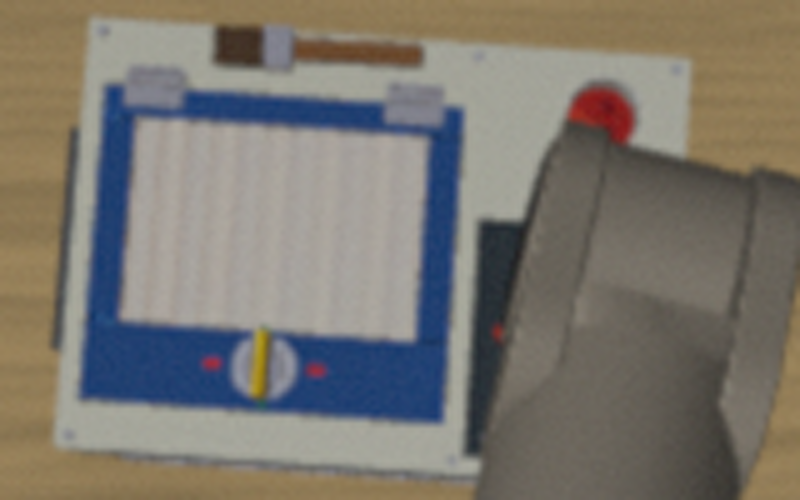

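The wing at (262,362) now points along x over the green marks, so it is locked. Next I'll grip the selector at off.

Call:
apply_moves(plan=[[[0.1,0,2.5],0,1],[[0.1,0.1,2.5],0,1],[[0,0,2.5],0,1],[[0,0,2.4],0,1],[[0,0,0],0,0.5]], newtons=30)

```text
t: 12.75
ee_pos: [0.5401, -0.1096, 0.176]
orientation: [-2.548, -1.834, 0.006]
ft_force: [-0.5, 0.6, 0.9]
gripper_width: 0.0732
finger_force: 0.0
```

Call:
apply_moves(plan=[[[0,0,0],0,0],[[0,0,0],0,0],[[0,0,0],0,0],[[0,0,0],0,0],[[0,0,0],0,0]])

```text
t: 13.25
ee_pos: [0.5428, -0.1109, 0.1794]
orientation: [2.546, 1.836, 0.004]
ft_force: [4.4, -0.8, 4.6]
gripper_width: 0.0125
finger_force: 32.8
```

```bash
python3 -c "
from h import *
plan([]); s=read_state(); print(s['wrist_torque'],s['ft_force'],s['gripper_width'],s['finger_force'])"
```

```text
now 13.25 [ 0.5428 -0.1109  0.1794] 71.6 tilt [ 0.003 -0.    -1.   ]
[-0.22851912 -0.72263161 -0.00344273] [ 4.44620255 -0.80184276  4.56972456] 0.012546685706260512 32.845895290374756
```

Call:
apply_moves(plan=[[[0,0.1,0],6,0],[[0,0,0],7,0],[[0,0,0],7,0],[[0,0,0],7,0],[[0,0,0],7,0]])

```text
t: 13.75
ee_pos: [0.5438, -0.1114, 0.1795]
orientation: [2.975, 1.005, 0.004]
ft_force: [6.6, -4.3, 3.0]
gripper_width: 0.0123
finger_force: 33.0
```

Call:
apply_moves(plan=[[[0,0,0],7,0],[[0,0,0],7,0],[[0,0,0],7,0],[[0,0,0],7,0],[[0,0,0],7,0]])

```text
t: 14.25
ee_pos: [0.5441, -0.1124, 0.1795]
orientation: [3.139, 0.063, 0.006]
ft_force: [10.0, -9.9, -4.2]
gripper_width: 0.0123
finger_force: 31.7
```

Call:
apply_moves(plan=[[[0,0,0],7,0],[[0,0,0],7,0],[[0,0,0],7,0],[[0,0,0],0,0],[[0,0,0],0,0]])

```text
t: 14.75
ee_pos: [0.5441, -0.113, 0.1795]
orientation: [3.098, -0.504, 0.007]
ft_force: [7.4, -11.5, 0.3]
gripper_width: 0.0122
finger_force: 32.2
```

```bash
python3 -c "
from h import *
plan([]); s=read_state(); print(s['wrist_torque'],s['ft_force'],s['gripper_width'],s['finger_force'])"
```

```text
now 14.75 [ 0.5441 -0.113   0.1795] -18.5 tilt [ 0.004 -0.003 -1.   ]
[-2.49184053 -1.78722098  0.10631807] [  7.36763346 -11.53742276   0.31727422] 0.01215134730189416 32.182290852069855
```

Call:
apply_moves(plan=[[[0.1,0.2,0],0,0],[[0,0,0],0,1],[[0,0,0],0,1],[[0,0,0],0,1],[[0,0,-2.5],0,1]])

```text
t: 15.25
ee_pos: [0.5413, -0.1127, 0.2015]
orientation: [3.1, -0.502, -0.006]
ft_force: [-0.7, 1.2, -0.4]
gripper_width: 0.0698
finger_force: 0.0
```

Call:
apply_moves(plan=[[[0,0,-3],0,1],[[0,0,-3],0,1],[[0,0,-3],-5,1],[[-1,-4,-1],-5,1],[[-1,-4,0],-5,1]])

```text
t: 15.75
ee_pos: [0.5388, -0.031, 0.3049]
orientation: [-3.14, 0.092, -0.004]
ft_force: [0.2, 1.4, -0.4]
gripper_width: 0.0854
finger_force: 0.0
```

Call:
apply_moves(plan=[[[-1,-4,0],-5,1],[[-1,-4,0],-5,1],[[0,-4,0],-5,1],[[0,-4,0],-5,1],[[0,0,0],0,1]])

```text
t: 16.25
ee_pos: [0.5055, 0.1337, 0.303]
orientation: [-3.105, -0.47, 0.001]
ft_force: [0.2, -0.9, -1.0]
gripper_width: 0.0856
finger_force: 0.0
```

```bash
python3 -c "
from h import *
plan([])
c=capture('top');cv2.imwrite('pics/t4c.png',cv2.resize(c['frame'][130:230,240:400],None,fx=5,fy=5,interpolation=cv2.INTER_CUBIC)[:,:,::-1])"
```

```text
now 16.25 [0.5055 0.1337 0.303 ] 17.2 tilt [-0.001  0.001 -1.   ]
```

View pics/t4c.png

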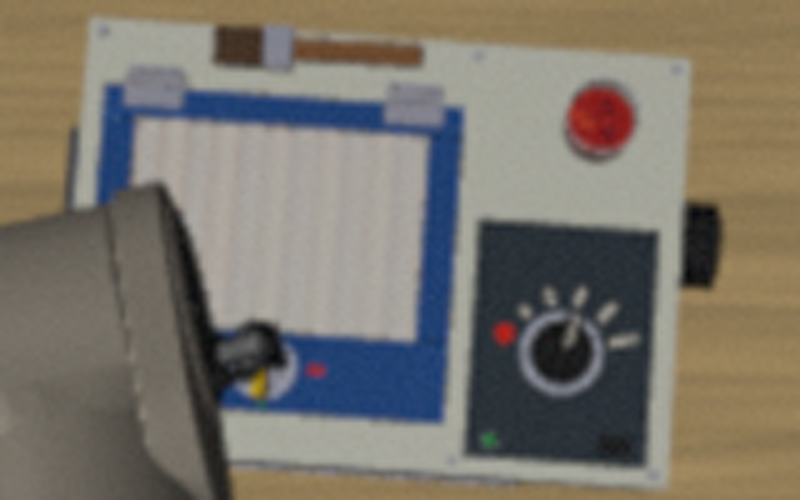

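The pointer runs from (568,347) to (577,318), in line with bar 3 at (580,297). The wing is still along x, the jar and brush have not moved, and the gripper is clear.

```bash
python3 -c "
from h import *
print(finish_job())"
```

```text
the job is handed in; nothing more can be done
None
```

Job handed in at about 16 s: I turned the selector to off, then the wing to locked, then the selector to speed three, each confirmed in the top camera view; the jar and brush had not moved, and I did not re-check the table items.

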